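Load the polishing tumbler with a tray of castings

TASK

Load the polishing tumbler: slide back its hopper cover, tip all five castings from the handled tray into the hopper, and set the empty tray down again on its rubber mat. Leave the hopper cover fully closed, and do not disturb the other things on the bench.

Things in the scene. Friction and masses are not known exactly. Their poses are not given: they have to be found in the camera images.
- tumbler: Grey bench tumbler, fixed, 310 x 160 mm. Origin on the bench below the centre of the hopper mouth; +x towards the motor housing. Hopper: x = -75 to 75 mm, mouth 134 (x) by 144 mm (y) at z = 110 mm, sloping sides, floor at z = 20 mm. Housing: x = 75 to 235 mm, 109 mm high. Guide rails at y = +-77 mm, 6 mm wide, over the whole length, top at z = 124 mm.
- cover (a joint): Sliding cover of the hopper, a steel plate 144 x 144 x 4 mm, top at z = 115 mm, with a knob. In m: 0 = mouth fully covered; 0.125 (end stop) = slid along the tumbler's +x over the housing, mouth open but for its rearmost 13 mm. Friction of about 1.5 N holds it where it is left.
- knob (a point): Middle of the cover's round black knob (22 mm diameter, 22 mm high, this point 136 mm above the bench, top at 147 mm; thin neck below). It moves with the cover: in the tumbler's frame it lies at x = -45 mm + cover value, y = 0.
- tray: Loose steel tray, origin at the centre of its underside, +x to the pouring lip. Pan 84 mm wide (y), x = -60 to 72 mm, floor 3 mm, side and back walls 22 mm high, front lip sloping up to 9 mm. A post on the back wall carries a straight black handle bar above the pan: x = -68 to 22 mm, 12 mm wide (y), z = 63 to 77 mm. Up to 0.25 kg empty.
- tray_grip (a point): Grip point on the tray's handle bar, in the tray's frame at x = -5, y = 0, z = 70 mm; near the balance point.
- mat: Flat black rubber mat fixed on the bench, 180 (x) by 140 (y) by 4 mm, where the tray stands. Origin at the centre of its underside.
- mug: Bystander: white mug, radius 40 mm, 90 mm high, handle; origin under its centre.
- tub: Bystander: empty clear plastic open tub, 120 x 90 x 45 mm; origin under its centre.
- jar: Bystander: closed jar, radius 32 mm, 80 mm high; origin under its centre.
- caliper: Bystander: caliper lying flat along its x, 190 mm long, 45 mm across the jaws, 13 mm high; origin under the middle of its beam.
- pliers: Bystander: small pliers lying flat along x, 110 mm long, 40 mm wide, 12 mm high; origin near the pivot.
- block: Bystander: wooden block 35 x 50 x 30 mm; origin under its centre.
- stand: Bystander, fixed: upright steel hook stand, 8 mm rod on a base of 30 mm radius, 234 mm high, hook reaching 38 mm to its +y; origin under the base.
- casting0: Loose silvery casting, a blunt cone 19 mm across and 16 mm high, about 25 g; origin at the centre of its base. All five castings are alike and start standing in the tray.
- casting1: Loose silvery casting, a blunt cone 19 mm across and 16 mm high, about 25 g; origin at the centre of its base. All five castings are alike and start standing in the tray.
- casting2: Loose silvery casting, a blunt cone 19 mm across and 16 mm high, about 25 g; origin at the centre of its base. All five castings are alike and start standing in the tray.
- casting3: Loose silvery casting, a blunt cone 19 mm across and 16 mm high, about 25 g; origin at the centre of its base. All five castings are alike and start standing in the tray.
- casting4: Loose silvery casting, a blunt cone 19 mm across and 16 mm high, about 25 g; origin at the centre of its base. All five castings are alike and start standing in the tray.
There are look-alikes about, which are no part of the job. There is more than one size of the mat; the job needs the larger.

How it is judged:
On the way, in this order (a step that is already met when the one before it is completed fails the run):
1. the tray is tipped (more than 20 degrees) above the hopper (angle between tray's own z axis and vertical above 0.35 rad and horizontal distance between tray and tumbler below 0.17 m and height (world z) of tray above 0.1 m).
2. all five castings are in the hopper (x of casting0 in the frame of tumbler between -0.068 and 0.068 m and y of casting0 in the frame of tumbler between -0.073 and 0.073 m and z of casting0 in the frame of tumbler between 0.01 and 0.11 m and x of casting1 in the frame of tumbler between -0.068 and 0.068 m and y of casting1 in the frame of tumbler between -0.073 and 0.073 m and z of casting1 in the frame of tumbler between 0.01 and 0.11 m and x of casting2 in the frame of tumbler between -0.068 and 0.068 m and y of casting2 in the frame of tumbler between -0.073 and 0.073 m and z of casting2 in the frame of tumbler between 0.01 and 0.11 m and x of casting3 in the frame of tumbler between -0.068 and 0.068 m and y of casting3 in the frame of tumbler between -0.073 and 0.073 m and z of casting3 in the frame of tumbler between 0.01 and 0.11 m and x of casting4 in the frame of tumbler between -0.068 and 0.068 m and y of casting4 in the frame of tumbler between -0.073 and 0.073 m and z of casting4 in the frame of tumbler between 0.01 and 0.11 m), for 0.2 s.
At the end, for the whole second after the job is handed in: All five castings lie at rest inside the hopper, below its mouth; the cover is closed to within 8 mm; the empty tray stands level and at rest on the mat, its centre within 45 mm (mat x) and 40 mm (mat y) of the mat's centre (all of step 2 and value of joint cover below 0.008 m and x of tray in the frame of mat between -0.045 and 0.045 m and y of tray in the frame of mat between -0.04 and 0.04 m and z of tray in the frame of mat below 0.01 m and angle between tray's own z axis and vertical below 0.08 rad and linear speed of tray below 0.02 m/s and linear speed of each of casting0, casting1, casting2, casting3, casting4 below 0.03 m/s); the robot touches nothing.
It fails at once if a bystander (mug, tub, jar, caliper, pliers, block) is pushed more than 30 mm or tipped over (distance of any of mug, tub, jar, caliper, pliers, block from where it was at the start of the episode above 0.03 m or angle between any of mug, tub, jar, caliper, pliers, block's own z axis and vertical above 0.5 rad).
It also fails if it takes over 72 s, if anything falls off the work surface, if the arm or the gripper's body presses on something with over 40 N, if the wrist force passes 120 N, or if a joint passes its speed limit or range.

ROBOT

A 6-joint arm with a two-finger parallel gripper is mounted at the origin on the work surface. World frame = base frame: x ahead of the robot, y to its left, z up, the work surface at z = 0. Lengths are in m, angles in rad, forces in N, time in s.
With the tool pointing down it reaches from about 0.225 to 0.875 m from the base axis. Payload 3.4 kg.
Tool frame: the origin (TCP) lies at the very end of the fingers, on their centre line; the grasp point (between the pads) lies manip.grip_point_offset behind it (manip.grip_point_offset is the distance from the TCP to the grasp point, in m); z points along the fingers, y is the line along which they close (so a half turn about z gives the same grasp; the last joint's range is limited). The gripper opens to 85 mm and grips with 20 to 120 N. Pads are 22 mm wide; open, the fingers measure 114 mm over their backs; the gripper's body (76 mm by 85 mm) begins 54 mm behind the grasp point. The pads swing forward as they close: fully open they stand 13 mm farther back than shut.
Start: joints at [-1.327, 0.276, 1.505, -0, 1.361, -0.121], TCP at [0.205, -0.537, 0.231] pointing down, gripper open.
Joint ranges: [-2.89, 2.89], [-0.75, 2.08], [0.22, 2.7], [-1.18, 4.32], [0.11, 2.71], [-2.7, 2.7]. Speed limits (rad/s): [2.57, 2.57, 3.14, 3.14, 3.14, 3.14].

INTERFACE

Orientations are given as a unit quaternion [w, x, y, z].
In Python, from rig import manip gives the robot as it stands.
- The arm moves only by the shell command python3 -m pendant 'ROWS' [FORCE]. ROWS is JSON, a list of rows, each an object of numbers: "jaw": the opening, from -1 (shut) to 1 (fully open); "tx", "ty", "tz": the shift along the world's x, y, z in cm; "ax", "ay", "az": the turn, a rotation vector about the world's x, y, z in degrees. In form: [{"jaw": .., "tx": .., "ty": .., "tz": .., "ax": .., "ay": .., "az": ..}, ...]. A call has 1 to 10 rows; each row is the pose to reach, as a shift and turn from the pose commanded when the call began; what a row does not reach only later rows make up. A row lasts 1/8 s, in which the tool goes at most 62.5 mm and 10.7 degrees, less where a joint would pass 70% of its speed; a pose out of reach is approached as far as the arm can. A call with a gripper value outside its range is refused whole. The fingers move at their own pace and stop on an object; FORCE is the grip in N (left out, the last holds). Time passes only in rows, so rows that repeat a pose let the fingers close. It gives the time, the measured TCP pose, the force, the opening and the grip force at its end, in the units of the state.
- manip.get_state(): the state, without advancing time (a new reading comes with each control period).
- manip.get_image(name): name is "scene" or "top" or "wrist"; returns a dict with "pixels" (400x640x3 uint8, blue, green, red), "depth" (400x640 float32, m along the optical axis (not along the pixel's ray), 0 where there is no reading), "fx", "fy", "cx", "cy" (pixels), "D" ([k1, k2, p1, p2, k3] as OpenCV has them; the pictures are not rectified), "pose" (4x4, takes a point from camera to world coordinates). Camera axes: x right, y down, z forward; pixel columns grow to the right and rows downward; lengths in m; the calibration is good to about 2 mm. A picture is of the moment at which its call begins.
- manip.sign_off(): hands the job in; it is judged then, once.
The state is a dict: "clock": time; "qpos": joint angles; "qd": joint speeds; "effort": joint torques, N m; "position": TCP position; "ee_rot": TCP orientation; "contact_force": force on the tool from outside, world axes, zero at the start; "moment": the same for the moment, N m; "width": finger opening in m; "gripper_force": force on a finger pad.
Only numpy, scipy, OpenCV 4.12 (cv2) and the standard library are available. Lean on these libraries where they do the work, as an engineer would, in place of code of your own. Each camera call takes 0.05 s, during which the arm holds its last target. There are 200 camera calls.

## Working session

There is one attempt and no reset: what is moved stays moved. The work goes in short steps, Python scripts to look and compute and a shell command to move; the robot and the scene stay as the last step left them, time stands still between calls to the robot, and variables do not carry over. Pictures are saved under pics/ and viewed, at most 10 in all, crops included, and the job is handed in when it is done.

```bash
ls; mkdir -p pics; cat > h.py <<'E'
import numpy as np, cv2, pickle
from rig import manip
def grab(name,tag):
    im=manip.get_image(name); pickle.dump(im,open(f'pics/{tag}.pkl','wb')); cv2.imwrite(f'pics/{tag}.png',im['pixels']); return im
def load(tag): return pickle.load(open(f'pics/{tag}.pkl','rb'))
def KD(im): return np.array([[im['fx'],0,im['cx']],[0,im['fy'],im['cy']],[0,0,1.]]),np.array(im['D'],float)
def rays(im,px):
    K,D=KD(im); u=cv2.undistortPoints(np.array(px,float).reshape(-1,1,2),K,D)[:,0]
    P=np.array(im['pose']); d=np.c_[u,np.ones(len(u))]@P[:3,:3].T; return P[:3,3],d
def plane(im,px,z):
    o,d=rays(im,px); return o+d*((z-o[2])/d[:,2:])
def dep(im,px):
    o,d=rays(im,px); q=np.array(px).round().astype(int); return o+d*im['depth'][q[:,1],q[:,0]][:,None]
def proj(im,X):
    K,D=KD(im); P=np.linalg.inv(np.array(im['pose'])); r,_=cv2.Rodrigues(P[:3,:3]); return cv2.projectPoints(np.array(X,float).reshape(-1,3),r,P[:3,3],K,D)[0][:,0]
E
python3 -c "
from h import *
for n in ['top','scene']:
    im=grab(n,n+'0'); print(n,np.array(im['pose']).round(3).tolist(),im['fx'])
print(manip.get_state(), manip.grip_point_offset)"
```

```text
pics
top [[-0.002, -0.979, 0.206, 0.304], [-1.0, 0.001, -0.001, -0.013], [0.001, -0.206, -0.979, 1.072], [0.0, 0.0, 0.0, 1.0]] 365.9358660047453
scene [[0.665, 0.568, -0.485, 1.092], [0.747, -0.509, 0.428, -0.537], [-0.004, -0.647, -0.763, 1.041], [0.0, 0.0, 0.0, 1.0]] 422.6174799817352
{'clock': 0.1, 'qpos': array([-1.32700556e+00,  2.76576740e-01,  1.50599399e+00,  3.32314970e-05,
        1.36071387e+00, -1.21047028e-01]), 'qd': array([-8.54299023e-04, -2.62826761e-03, -4.62348284e-03,  3.51093876e-04,
       -7.31369296e-05,  2.79587367e-04]), 'effort': array([ 4.91747323e-04, -4.17698658e+01, -2.46404135e+01, -1.87820169e-04,
        5.74293867e-03,  1.15566684e-05]), 'position': array([ 0.20502692, -0.53670888,  0.23050556]), 'ee_rot': array([-8.45376979e-04,  9.83408040e-01,  1.81405377e-01, -3.56694623e-05]), 'contact_force': array([-0.16819958,  0.68465939,  0.43547819]), 'moment': array([-0.02996197, -0.01282376,  0.04056482]), 'gripper_force': 0.0, 'width': 0.08576600735832028} 0.0187
```

View pics/top0.png

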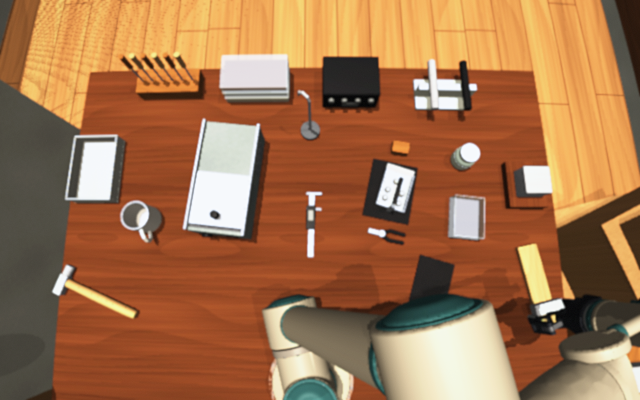

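View pics/scene0.png

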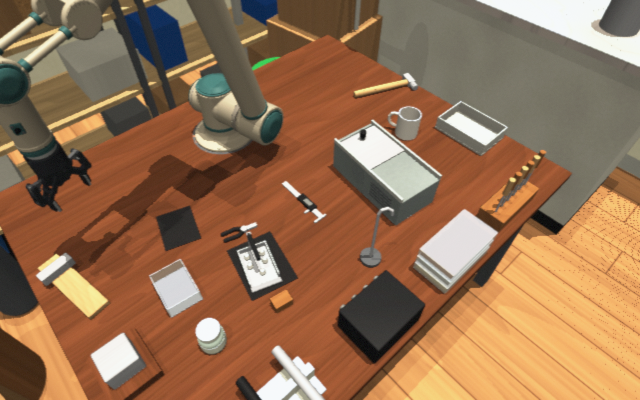

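The top view shows the tumbler at about (225,180), with its black knob at (215,215). The tray stands on the larger mat at about (392,190), and the stand is at (310,130). The scene view shows the same layout, with the smaller mat at (180,228). Next I'll crop for detail.

```bash
python3 -c "
from h import *
a=load('top0')['pixels'];b=load('scene0')['pixels']
z=lambda i,x,y,w,h:cv2.resize(i[y:y+h,x:x+w],(400,300),interpolation=cv2.INTER_CUBIC)
A=np.vstack([np.hstack([z(a,350,150,80,60+15)[:300],z(a,175,110,180,135)]),np.hstack([z(b,215,220,100,75),z(b,325,115,120,90)])])
cv2.imwrite('pics/c1.png',A)"
```

```text
(no output)
```

View pics/c1.png

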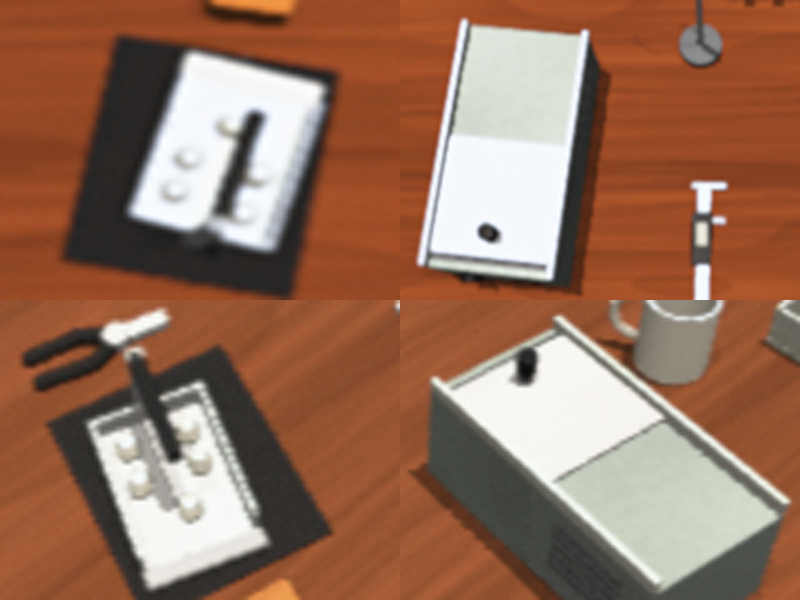

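The crops show the rail ends, the knob, the mat corners and the bar clearly. Next I cast rays from those pixels.

```bash
cat > m.py <<'E'
from h import *
np.set_printoptions(precision=4,suppress=True)
t=load('top0');s=load('scene0')
f=lambda L,x,y,kx,ky:[(x+a/kx-.4,y+b/ky-.4) for a,b in L]
mat=plane(t,f([(117,38),(335,72),(292,297),(65,258)],350,150,5,4),.004)
print('mat top',mat[:,:2],mat.mean(0))
mats=plane(s,f([(48,125),(220,47),(331,233)],215,220,4,4),.004);print('mat scn',mats[:,:2], (mats[0]+0*mats[1]+0), 'ctr?',(mats[0]+mats[2])/2*0+ (mats[1]-mats[0]))
r=plane(t,f([(65,22),(187,33),(147,278),(23,264)],175,110,2.222,2.222),.124);print('rails',r[:,:2])
k1=plane(t,f([(88,232)],175,110,2.222,2.222),.138);k2=plane(s,f([(127,65)],325,115,3.333,3.333),.138);print('knob',k1,k2)
b1=plane(t,f([(256,112),(220,215)],350,150,5,4),.081);b2=plane(s,f([(175,158),(133,55)],215,220,4,4),.081);print('bar',b1,b2)
g=cv2.cvtColor(t['pixels'],cv2.COLOR_BGR2HSV)
# tray white mask, top view
m=((g[...,1]<60)&(g[...,2]>120)).astype(np.uint8);m[:, :360]=0;m[:,425:]=0;m[:150]=0;m[225:]=0
c=max(cv2.findContours(m,0,1)[0],key=cv2.contourArea);print('tray rect px',cv2.minAreaRect(c))
bx=cv2.boxPoints(cv2.minAreaRect(c));print(plane(t,bx,.02)[:,:2])
for n,px in [('stand',(311,131)),('hook',(303,93)),('mug',(138,218)),('pliers',(385,234)),('cal',(312,222)),('block',(401,148)),('tub',(467,217))]: print(n,plane(t,[px],{'stand':0.01,'hook':.234}.get(n,.03))[0])
print('depth knob/cover/bar',dep(t,[(215,214),(225,190),(399,186)])[:, 2])
E
python3 m.py
```

```text
mat top [[ 0.6314 -0.1899]
 [ 0.6046 -0.3225]
 [ 0.4328 -0.2868]
 [ 0.4622 -0.1532]] [ 0.5327 -0.2381  0.004 ]
mat scn [[ 0.4359 -0.2866]
 [ 0.4648 -0.1524]
 [ 0.6379 -0.1912]] [ 0.4359 -0.2866  0.004 ] ctr? [0.0288 0.1343 0.    ]
rails [[0.7113 0.2974]
 [0.6951 0.1425]
 [0.3908 0.18  ]
 [0.4068 0.3282]]
knob [[0.4429 0.2485 0.138 ]] [[0.4475 0.248  0.138 ]]
bar [[ 0.5538 -0.2536  0.081 ]
 [ 0.4805 -0.2298  0.081 ]] [[ 0.5615 -0.2575  0.081 ]
 [ 0.4767 -0.2296  0.081 ]]
tray rect px ((395.5377197265625, 187.36793518066406), (30.631404876708984, 44.367462158203125), 15.945394515991211)
[[ 0.4881 -0.1875]
 [ 0.618  -0.2289]
 [ 0.5919 -0.3166]
 [ 0.463  -0.273 ]]
stand [ 0.72   -0.0008  0.01  ]
hook [0.7334 0.0167 0.234 ]
mug [0.4467 0.5047 0.03  ]
pliers [ 0.4008 -0.2124  0.03  ]
cal [ 0.4358 -0.0042  0.03  ]
block [ 0.6583 -0.2714  0.03  ]
tub [ 0.4485 -0.4553  0.03  ]
depth knob/cover/bar [0.1461 0.1164 0.08  ]
```

```bash
R='{"jaw":1,"tx":17,"ty":56,"tz":5,"az":100}'; python3 -m pendant '[{"jaw":1,"tx":17,"ty":56,"tz":5,"az":100},{"jaw":1,"tx":17,"ty":56,"tz":5,"az":100},{"jaw":1,"tx":17,"ty":56,"tz":5,"az":100},{"jaw":1,"tx":17,"ty":56,"tz":5,"az":100},{"jaw":1,"tx":17,"ty":56,"tz":5,"az":100},{"jaw":1,"tx":17,"ty":56,"tz":5,"az":100},{"jaw":1,"tx":17,"ty":56,"tz":5,"az":100},{"jaw":1,"tx":17,"ty":56,"tz":5,"az":100},{"jaw":1,"tx":17,"ty":56,"tz":5,"az":100},{"jaw":1,"tx":17,"ty":56,"tz":5,"az":100}]' 40
```

```text
invalid input at $[0]: expected keys jaw, tx, ty, tz, ax, ay, az
```

```bash
python3 -m pendant '[{"jaw":1,"tx":17,"ty":56,"tz":5,"ax":0,"ay":0,"az":100},{"jaw":1,"tx":17,"ty":56,"tz":5,"ax":0,"ay":0,"az":100},{"jaw":1,"tx":17,"ty":56,"tz":5,"ax":0,"ay":0,"az":100},{"jaw":1,"tx":17,"ty":56,"tz":5,"ax":0,"ay":0,"az":100},{"jaw":1,"tx":17,"ty":56,"tz":5,"ax":0,"ay":0,"az":100},{"jaw":1,"tx":17,"ty":56,"tz":5,"ax":0,"ay":0,"az":100},{"jaw":1,"tx":17,"ty":56,"tz":5,"ax":0,"ay":0,"az":100},{"jaw":1,"tx":17,"ty":56,"tz":5,"ax":0,"ay":0,"az":100},{"jaw":1,"tx":17,"ty":56,"tz":5,"ax":0,"ay":0,"az":100},{"jaw":1,"tx":17,"ty":56,"tz":5,"ax":0,"ay":0,"az":100}]' 40; python3 -c "
from h import *
print(manip.get_state()['qpos'])"
```

```text
clock: 1.35
position: [0.3752, 0.0259, 0.2815]
ee_rot: [-0.0, 0.49, 0.872, 0.001]
contact_force: [0.1, -0.2, -0.4]
width: 0.085
gripper_force: 0.0
[-1.17633967e-01 -6.18025022e-02  1.77446288e+00  1.02373823e-03
  1.42854480e+00 -6.64190143e-01]
```

```bash
python3 -m pendant '[{"jaw":1,"tx":4,"ty":16,"tz":0,"ax":0,"ay":0,"az":40},{"jaw":1,"tx":7,"ty":22.2,"tz":-2,"ax":0,"ay":0,"az":53},{"jaw":1,"tx":7,"ty":22.2,"tz":-2,"ax":0,"ay":0,"az":53},{"jaw":1,"tx":7,"ty":22.2,"tz":-2,"ax":0,"ay":0,"az":53},{"jaw":1,"tx":7,"ty":22.2,"tz":-2,"ax":0,"ay":0,"az":53},{"jaw":1,"tx":7,"ty":22.2,"tz":-2,"ax":0,"ay":0,"az":53},{"jaw":1,"tx":7,"ty":22.2,"tz":-2,"ax":0,"ay":0,"az":53}]'; python3 -c "
from h import *
print(manip.get_state()['qpos'])
grab('wrist','w1')"
```

```text
clock: 2.22
position: [0.4449, 0.2444, 0.2612]
ee_rot: [-0.0, 0.055, 0.999, -0.0]
contact_force: [-0.1, 0.1, 0.2]
width: 0.0853
gripper_force: 0.0
[ 3.65131952e-01  1.57619278e-01  1.58855693e+00  1.36601890e-05
  1.39576278e+00 -1.09622203e+00]
```

View pics/w1.png

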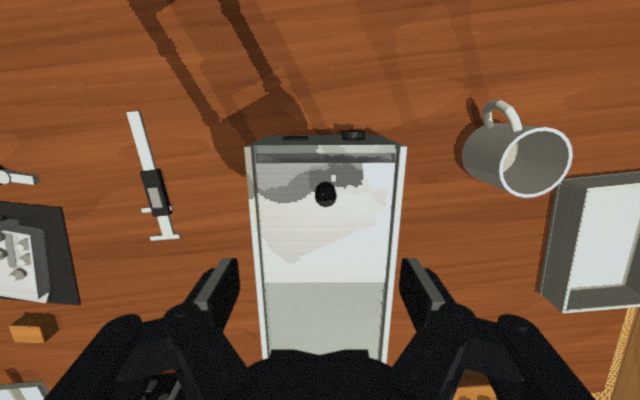

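The wrist view shows the knob at (325,190) between the rails, whose near ends are at (246,148) and (405,147).

```bash
python3 -c "
from h import *
np.set_printoptions(precision=4,suppress=True)
w=load('w1');g=cv2.cvtColor(w['pixels'],cv2.COLOR_BGR2GRAY)
m=(g[170:215,305:345]<60).astype(np.uint8);c=max(cv2.findContours(m,0,1)[0],key=cv2.contourArea);e=cv2.minEnclosingCircle(c);print(e,cv2.boundingRect(c))
p=(e[0][0]+305,e[0][1]+170);print(plane(w,[p],.138))
r=plane(w,[(249,148),(402,147),(383.5,362),(267,358)],.124);print(r[:,:2]);print((r[0]+r[1])/2,(r[2]+r[3])/2)
print(np.degrees(np.arctan2(*(r[3]-r[0])[[1,0]])),np.degrees(np.arctan2(*(r[2]-r[1])[[1,0]])))
f=plane(w,[(253,163),(393,163),(259,282),(384,282)],.115);print(f[:,:2])
"
```

```text
((20.286069869995117, 23.425373077392578), 11.888641357421875) (10, 12, 21, 24)
[[0.4441 0.2502 0.138 ]]
[[0.3937 0.1801]
 [0.4091 0.3299]
 [0.6843 0.3019]
 [0.6611 0.1526]]
[0.4014 0.255  0.124 ] [0.6727 0.2273 0.124 ]
-5.881870483672809 -5.795031242396377
[[0.4103 0.179 ]
 [0.426  0.3229]
 [0.5528 0.1597]
 [0.5691 0.3086]]
```

```bash
python3 -m pendant '[{"jaw":1,"tx":-0.1,"ty":0.5,"tz":-5,"ax":0,"ay":0,"az":0},{"jaw":1,"tx":-0.1,"ty":0.5,"tz":-10,"ax":0,"ay":0,"az":0},{"jaw":0.5,"tx":-0.1,"ty":0.5,"tz":-13.8,"ax":0,"ay":0,"az":0},{"jaw":-1,"tx":-0.1,"ty":0.5,"tz":-13.8,"ax":0,"ay":0,"az":0},{"jaw":-1,"tx":-0.1,"ty":0.5,"tz":-13.8,"ax":0,"ay":0,"az":0},{"jaw":-1,"tx":-0.1,"ty":0.5,"tz":-13.8,"ax":0,"ay":0,"az":0},{"jaw":-1,"tx":-0.1,"ty":0.5,"tz":-13.8,"ax":0,"ay":0,"az":0},{"jaw":-1,"tx":-0.1,"ty":0.5,"tz":-13.8,"ax":0,"ay":0,"az":0},{"jaw":-1,"tx":-0.1,"ty":0.5,"tz":-13.8,"ax":0,"ay":0,"az":0}]' 30
```

```text
clock: 3.4
position: [0.4458, 0.2504, 0.1255]
ee_rot: [0.002, 0.053, 0.999, 0.001]
contact_force: [-0.3, 0.4, 7.1]
width: 0.0209
gripper_force: 30.1
```

```bash
python3 -m pendant '[{"jaw":-1,"tx":2,"ty":-0.2,"tz":0.2,"ax":0,"ay":0,"az":0},{"jaw":-1,"tx":4,"ty":-0.4,"tz":0.2,"ax":0,"ay":0,"az":0},{"jaw":-1,"tx":6,"ty":-0.6,"tz":0.2,"ax":0,"ay":0,"az":0},{"jaw":-1,"tx":8,"ty":-0.8,"tz":0.2,"ax":0,"ay":0,"az":0},{"jaw":-1,"tx":10,"ty":-1.0,"tz":0.2,"ax":0,"ay":0,"az":0},{"jaw":-1,"tx":11,"ty":-1.1,"tz":0.2,"ax":0,"ay":0,"az":0},{"jaw":-1,"tx":11,"ty":-1.1,"tz":0.2,"ax":0,"ay":0,"az":0},{"jaw":-1,"tx":11,"ty":-1.1,"tz":0.2,"ax":0,"ay":0,"az":0}]'
```

```text
clock: 4.4
position: [0.5554, 0.2386, 0.1256]
ee_rot: [0.001, 0.053, 0.999, 0.0]
contact_force: [1.4, 0.9, 1.7]
width: 0.0208
gripper_force: 30.6
```

```bash
python3 -m pendant '[{"jaw":1,"tx":0,"ty":0,"tz":0,"ax":0,"ay":0,"az":0},{"jaw":1,"tx":0,"ty":0,"tz":0,"ax":0,"ay":0,"az":0},{"jaw":1,"tx":0,"ty":0,"tz":5,"ax":0,"ay":0,"az":0},{"jaw":1,"tx":0,"ty":0,"tz":11,"ax":0,"ay":0,"az":0},{"jaw":1,"tx":-2,"ty":-48,"tz":13,"ax":0,"ay":0,"az":-12},{"jaw":1,"tx":-2,"ty":-48,"tz":13,"ax":0,"ay":0,"az":-12},{"jaw":1,"tx":-2,"ty":-48,"tz":13,"ax":0,"ay":0,"az":-12},{"jaw":1,"tx":-2,"ty":-48,"tz":13,"ax":0,"ay":0,"az":-12},{"jaw":1,"tx":-2,"ty":-48,"tz":13,"ax":0,"ay":0,"az":-12},{"jaw":1,"tx":-2,"ty":-48,"tz":13,"ax":0,"ay":0,"az":-12}]'
```

```text
clock: 5.65
position: [0.538, -0.1376, 0.2511]
ee_rot: [0.0, 0.157, 0.988, -0.0]
contact_force: [1.3, 0.3, -0.2]
width: 0.0852
gripper_force: 0.0
```

```bash
python3 -m pendant '[{"jaw":1,"tx":0,"ty":-6,"tz":0,"ax":0,"ay":0,"az":0},{"jaw":1,"tx":0,"ty":-11,"tz":0,"ax":0,"ay":0,"az":0},{"jaw":1,"tx":0,"ty":-11,"tz":0,"ax":0,"ay":0,"az":0},{"jaw":1,"tx":0,"ty":-11,"tz":0,"ax":0,"ay":0,"az":0}]'; python3 -c "
from h import *
grab('wrist','w2');grab('top','top2')
z=load('w2')['pixels'];a=load('top2')['pixels']
cv2.imwrite('pics/w2b.png',np.hstack([cv2.resize(z[:,:],(560,350)),cv2.resize(a[110:250,180:270],(225,350))]))"
```

```text
clock: 6.15
position: [0.5381, -0.2451, 0.2505]
ee_rot: [-0.0, 0.158, 0.988, 0.001]
contact_force: [1.0, 1.0, 0.2]
width: 0.0855
gripper_force: 0.0
```

View pics/w2b.png

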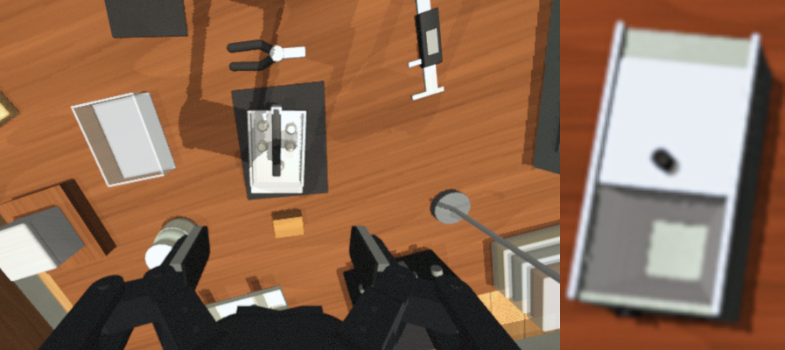

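The cover is open and the hopper is clear. The wrist view shows the handle bar at full-resolution pixels of about (315,122) to (315,200).

```bash
python3 -c "
from h import *
np.set_printoptions(precision=4,suppress=True)
w=load('w2');g=cv2.cvtColor(w['pixels'],cv2.COLOR_BGR2GRAY)
m=np.zeros_like(g);m[130:205,303:330]=(g[130:205,303:330]<70)
c=max(cv2.findContours(m,0,1)[0],key=cv2.contourArea);print(cv2.boundingRect(c))
for y in (140,150,160,170,180,190,198,200,202): x=np.where(m[y])[0];print(y,x.min() if len(x) else None,x.max() if len(x) else None, len(x) and plane(w,[(np.median(x),y)],.081)[0])
print(dep(w,[(315,180)]))
"
```

```text
(311, 158, 10, 43)
140 None None 0
150 None None 0
160 312 320 [ 0.5121 -0.2403  0.081 ]
170 311 319 [ 0.5225 -0.2449  0.081 ]
180 311 319 [ 0.5335 -0.2486  0.081 ]
190 312 315 [ 0.5442 -0.2539  0.081 ]
198 312 317 [ 0.5536 -0.2565  0.081 ]
200 313 313 [ 0.5555 -0.2583  0.081 ]
202 None None 0
[[ 0.5335 -0.2486  0.0808]]
```

```bash
python3 -m pendant '[{"jaw":1,"tx":-0.6,"ty":-0.35,"tz":-6,"ax":0,"ay":0,"az":0},{"jaw":1,"tx":-0.6,"ty":-0.35,"tz":-12,"ax":0,"ay":0,"az":0},{"jaw":0.2,"tx":-0.6,"ty":-0.35,"tz":-17,"ax":0,"ay":0,"az":0},{"jaw":0,"tx":-0.6,"ty":-0.35,"tz":-19.5,"ax":0,"ay":0,"az":0},{"jaw":-0.3,"tx":-0.6,"ty":-0.35,"tz":-19.5,"ax":0,"ay":0,"az":0},{"jaw":-1,"tx":-0.6,"ty":-0.35,"tz":-19.5,"ax":0,"ay":0,"az":0},{"jaw":-1,"tx":-0.6,"ty":-0.35,"tz":-19.5,"ax":0,"ay":0,"az":0},{"jaw":-1,"tx":-0.6,"ty":-0.35,"tz":-19.5,"ax":0,"ay":0,"az":0},{"jaw":-1,"tx":-0.6,"ty":-0.35,"tz":-19.5,"ax":0,"ay":0,"az":0}]' 80
```

```text
clock: 7.38
position: [0.5337, -0.249, 0.0574]
ee_rot: [0.001, 0.157, 0.988, 0.0]
contact_force: [1.9, 3.0, 5.0]
width: 0.0102
gripper_force: 79.7
```

```bash
python3 -m pendant '[{"jaw":-1,"tx":0,"ty":0,"tz":1,"ax":0,"ay":0,"az":0},{"jaw":-1,"tx":0,"ty":0,"tz":3,"ax":0,"ay":0,"az":0},{"jaw":-1,"tx":0,"ty":0,"tz":6,"ax":0,"ay":0,"az":0},{"jaw":-1,"tx":0,"ty":0,"tz":10,"ax":0,"ay":0,"az":0},{"jaw":-1,"tx":0,"ty":0,"tz":14,"ax":0,"ay":0,"az":0},{"jaw":-1,"tx":0,"ty":0,"tz":17,"ax":0,"ay":0,"az":0},{"jaw":-1,"tx":0,"ty":0,"tz":19,"ax":0,"ay":0,"az":0},{"jaw":-1,"tx":0,"ty":0,"tz":20,"ax":0,"ay":0,"az":0},{"jaw":-1,"tx":0,"ty":0,"tz":20,"ax":0,"ay":0,"az":0}]'; python3 -c "
from h import *
print(manip.get_state()['qpos'],manip.get_state()['moment'])
grab('scene','s3')
cv2.imwrite('pics/s3c.png',cv2.resize(load('s3')['pixels'][50:330,100:400],(600,560)))"
```

```text
clock: 8.5
position: [0.5323, -0.2493, 0.256]
ee_rot: [-0.0, 0.157, 0.988, -0.0]
contact_force: [0.1, 1.0, -4.3]
width: 0.0104
gripper_force: 78.4
[-5.56081263e-01  2.82960351e-01  1.43368291e+00 -3.46167715e-04
  1.42483459e+00 -1.81070811e+00] [ 0.00067529 -0.00526488 -0.00085944]
```

View pics/s3c.png

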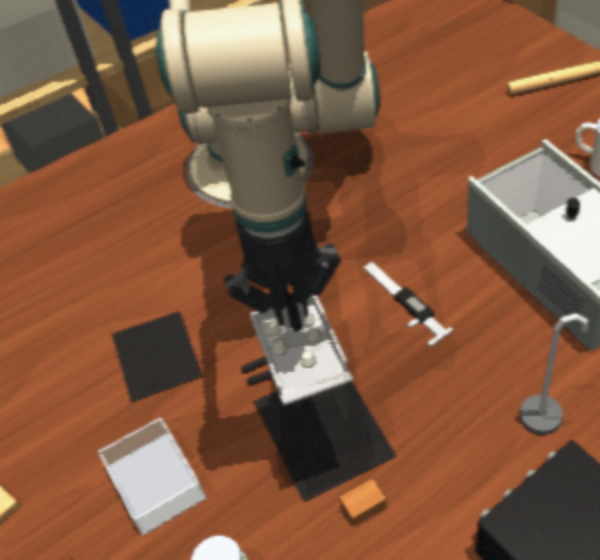

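```bash
python3 -m pendant '[{"jaw":-1,"tx":-0.3,"ty":1,"tz":0,"ax":0,"ay":0,"az":0},{"jaw":-1,"tx":-0.9,"ty":3,"tz":0,"ax":0,"ay":0,"az":1},{"jaw":-1,"tx":-1.9,"ty":6,"tz":0,"ax":0,"ay":0,"az":2},{"jaw":-1,"tx":-3.1,"ty":10,"tz":0,"ax":0,"ay":0,"az":3},{"jaw":-1,"tx":-4.4,"ty":14,"tz":0,"ax":0,"ay":0,"az":4},{"jaw":-1,"tx":-5.6,"ty":18,"tz":0,"ax":0,"ay":0,"az":5},{"jaw":-1,"tx":-6.9,"ty":22,"tz":0,"ax":0,"ay":0,"az":6},{"jaw":-1,"tx":-8.1,"ty":26,"tz":0,"ax":0,"ay":0,"az":7},{"jaw":-1,"tx":-9.4,"ty":30,"tz":0,"ax":0,"ay":0,"az":8},{"jaw":-1,"tx":-10.6,"ty":34,"tz":0,"ax":0,"ay":0,"az":9}]' && python3 -m pendant '[{"jaw":-1,"tx":-1.2,"ty":4,"tz":0,"ax":0,"ay":0,"az":1},{"jaw":-1,"tx":-2.4,"ty":8,"tz":0,"ax":0,"ay":0,"az":2},{"jaw":-1,"tx":-3.6,"ty":12,"tz":0,"ax":0,"ay":0,"az":3},{"jaw":-1,"tx":-4.5,"ty":14.5,"tz":0,"ax":0,"ay":0,"az":3.3},{"jaw":-1,"tx":-5,"ty":16,"tz":-1,"ax":0,"ay":0,"az":3.3},{"jaw":-1,"tx":-5.2,"ty":16.7,"tz":-3,"ax":0,"ay":0,"az":3.3},{"jaw":-1,"tx":-5.2,"ty":16.7,"tz":-4,"ax":0,"ay":0,"az":3.3},{"jaw":-1,"tx":-5.2,"ty":16.7,"tz":-4,"ax":0,"ay":0,"az":3.3},{"jaw":-1,"tx":-5.2,"ty":16.7,"tz":-4,"ax":0,"ay":0,"az":3.3}]'; python3 -c "
from h import *
print(manip.get_state()['qpos'])"
```

```text
clock: 9.8
position: [0.4243, 0.0931, 0.2557]
ee_rot: [-0.0, 0.078, 0.997, 0.0]
contact_force: [0.2, -0.5, -3.3]
width: 0.0105
gripper_force: 78.4
clock: 10.92
position: [0.375, 0.2576, 0.2163]
ee_rot: [0.0, 0.051, 0.999, 0.0]
contact_force: [0.2, -0.3, -2.8]
width: 0.0105
gripper_force: 78.4
[ 4.48972594e-01  1.03405756e-01  1.76780961e+00 -1.82261428e-04
  1.26949973e+00 -1.01982696e+00]
```

```bash
python3 -m pendant '[{"jaw":-1,"tx":0.7,"ty":-0.07,"tz":-0.9,"ax":0.8,"ay":7.5,"az":0},{"jaw":-1,"tx":1.35,"ty":-0.14,"tz":-1.8,"ax":1.5,"ay":15,"az":0},{"jaw":-1,"tx":2.2,"ty":-0.23,"tz":-1.1,"ax":2.3,"ay":22.5,"az":0},{"jaw":-1,"tx":3.1,"ty":-0.32,"tz":-0.4,"ax":3.1,"ay":30,"az":0},{"jaw":-1,"tx":4.1,"ty":-0.43,"tz":0.1,"ax":3.8,"ay":37,"az":0},{"jaw":-1,"tx":5.2,"ty":-0.54,"tz":0.5,"ax":4.6,"ay":45,"az":0},{"jaw":-1,"tx":5.2,"ty":-0.54,"tz":0.5,"ax":4.6,"ay":45,"az":0}]'; python3 -c "
from h import *
print(manip.get_state()['qpos'])
grab('scene','s4');grab('top','t4')
cv2.imwrite('pics/s4c.png',np.hstack([cv2.resize(load('s4')['pixels'][60:230,300:470],(400,400)),cv2.resize(load('t4')['pixels'][100:260,150:310],(400,400))]))"
```

```text
clock: 11.8
position: [0.4298, 0.2517, 0.2177]
ee_rot: [-0.384, 0.048, 0.922, 0.02]
contact_force: [-0.5, -0.3, -2.5]
width: 0.0103
gripper_force: 78.9
[ 0.22032287  0.57035231  1.32665593  0.25024729  1.99432549 -1.2325683 ]
```

View pics/s4c.png

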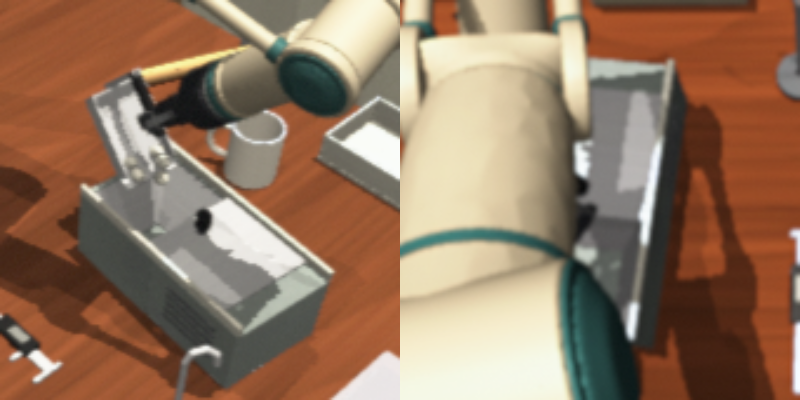

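The tray is tilted at 45° with the castings at the lip, over the hopper. I'll tip it further.

```bash
python3 -m pendant '[{"jaw":-1,"tx":1.1,"ty":-0.1,"tz":0.3,"ax":0.8,"ay":7.5,"az":0},{"jaw":-1,"tx":2.2,"ty":-0.23,"tz":0.4,"ax":1.5,"ay":15,"az":0},{"jaw":-1,"tx":2.2,"ty":-0.23,"tz":0.4,"ax":1.5,"ay":15,"az":0},{"jaw":-1,"tx":3.2,"ty":-0.33,"tz":0.3,"ax":2.1,"ay":21,"az":0},{"jaw":-1,"tx":4.1,"ty":-0.42,"tz":0.2,"ax":2.7,"ay":27,"az":0},{"jaw":-1,"tx":4.1,"ty":-0.42,"tz":0.2,"ax":2.7,"ay":27,"az":0},{"jaw":-1,"tx":4.1,"ty":-0.42,"tz":0.2,"ax":2.7,"ay":27,"az":0},{"jaw":-1,"tx":4.1,"ty":-0.42,"tz":0.2,"ax":2.7,"ay":27,"az":0}]'; python3 -c "
from h import *
print(manip.get_state()['qpos'])
grab('scene','s5')
cv2.imwrite('pics/s5c.png',cv2.resize(load('s5')['pixels'][70:200,310:440],(520,520)))"
```

```text
clock: 12.9
position: [0.4669, 0.2487, 0.2249]
ee_rot: [-0.588, 0.04, 0.807, 0.03]
contact_force: [-0.3, -0.2, -2.3]
width: 0.0104
gripper_force: 79.4
[ 0.17461645  0.84560166  1.11969431  0.38691491  2.38532746 -1.19681875]
```

View pics/s5c.png

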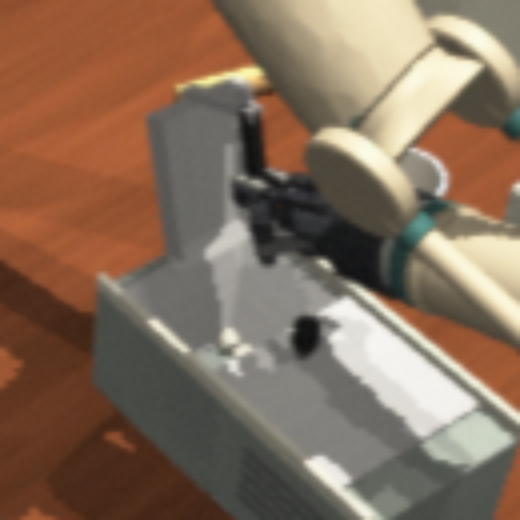

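```bash
python3 -m pendant '[{"jaw":-1,"tx":-0.9,"ty":0.1,"tz":0.6,"ax":-0.6,"ay":-6,"az":0},{"jaw":-1,"tx":-2,"ty":0.2,"tz":1.4,"ax":-1.5,"ay":-15,"az":0},{"jaw":-1,"tx":-3.3,"ty":0.3,"tz":2,"ax":-2.4,"ay":-24,"az":0},{"jaw":-1,"tx":-4.6,"ty":0.5,"tz":2.5,"ax":-3.3,"ay":-33,"az":0},{"jaw":-1,"tx":-6,"ty":0.6,"tz":3,"ax":-4.3,"ay":-42,"az":0},{"jaw":-1,"tx":-7.2,"ty":0.7,"tz":3.5,"ax":-5.2,"ay":-51,"az":0},{"jaw":-1,"tx":-8.3,"ty":0.85,"tz":3.5,"ax":-6.1,"ay":-60,"az":0},{"jaw":-1,"tx":-9.3,"ty":0.96,"tz":3.5,"ax":-7,"ay":-69,"az":0},{"jaw":-1,"tx":-9.3,"ty":0.96,"tz":3.5,"ax":-7.3,"ay":-71.6,"az":0},{"jaw":-1,"tx":-9.3,"ty":0.96,"tz":3.5,"ax":-7.3,"ay":-71.6,"az":0}]'
```

```text
clock: 14.2
position: [0.372, 0.2577, 0.2591]
ee_rot: [-0.003, 0.05, 0.999, 0.0]
contact_force: [0.7, 0.5, -1.5]
width: 0.0104
gripper_force: 79.2
```

```bash
python3 -m pendant '[{"jaw":-1,"tx":0.6,"ty":-2,"tz":0,"ax":0,"ay":-0.4,"az":0},{"jaw":-1,"tx":1.9,"ty":-6,"tz":0,"ax":0,"ay":-0.4,"az":-2},{"jaw":-1,"tx":3.5,"ty":-11,"tz":0,"ax":0,"ay":-0.4,"az":-3},{"jaw":-1,"tx":5,"ty":-16,"tz":0,"ax":0,"ay":-0.4,"az":-4},{"jaw":-1,"tx":6.6,"ty":-21,"tz":0,"ax":0,"ay":-0.4,"az":-5},{"jaw":-1,"tx":8.2,"ty":-26,"tz":0,"ax":0,"ay":-0.4,"az":-6},{"jaw":-1,"tx":9.8,"ty":-31,"tz":0,"ax":0,"ay":-0.4,"az":-7},{"jaw":-1,"tx":11.4,"ty":-36,"tz":0,"ax":0,"ay":-0.4,"az":-8},{"jaw":-1,"tx":12.9,"ty":-41,"tz":0,"ax":0,"ay":-0.4,"az":-9},{"jaw":-1,"tx":14.2,"ty":-45,"tz":0,"ax":0,"ay":-0.4,"az":-10}]'; python3 -m pendant '[{"jaw":-1,"tx":1,"ty":-3.5,"tz":0,"ax":0,"ay":0,"az":-2},{"jaw":-1,"tx":1.6,"ty":-5.1,"tz":-2,"ax":0,"ay":0,"az":-2},{"jaw":-1,"tx":1.6,"ty":-5.1,"tz":-6,"ax":0,"ay":0,"az":-2},{"jaw":-1,"tx":1.6,"ty":-5.1,"tz":-10,"ax":0,"ay":0,"az":-2},{"jaw":-1,"tx":1.6,"ty":-5.1,"tz":-14,"ax":0,"ay":0,"az":-2},{"jaw":-1,"tx":1.6,"ty":-5.1,"tz":-17,"ax":0,"ay":0,"az":-2},{"jaw":-1,"tx":1.6,"ty":-5.1,"tz":-18.5,"ax":0,"ay":0,"az":-2},{"jaw":-1,"tx":1.6,"ty":-5.1,"tz":-18.5,"ax":0,"ay":0,"az":-2},{"jaw":-1,"tx":1.6,"ty":-5.1,"tz":-18.5,"ax":0,"ay":0,"az":-2}]'
```

```text
clock: 15.45
position: [0.5167, -0.1947, 0.2574]
ee_rot: [-0.001, 0.139, 0.99, 0.001]
contact_force: [1.0, 0.9, -1.5]
width: 0.0104
gripper_force: 79.2
clock: 16.58
position: [0.5335, -0.2438, 0.0741]
ee_rot: [0.001, 0.155, 0.988, 0.0]
contact_force: [-0.4, -0.1, -1.9]
width: 0.0102
gripper_force: 79.2
```

```bash
python3 -m pendant '[{"jaw":-1,"tx":0,"ty":0,"tz":-0.8,"ax":0,"ay":0,"az":0},{"jaw":-1,"tx":0,"ty":0,"tz":-1.3,"ax":0,"ay":0,"az":0},{"jaw":-1,"tx":0,"ty":0,"tz":-1.6,"ax":0,"ay":0,"az":0},{"jaw":-1,"tx":0,"ty":0,"tz":-1.8,"ax":0,"ay":0,"az":0},{"jaw":-1,"tx":0,"ty":0,"tz":-1.8,"ax":0,"ay":0,"az":0},{"jaw":-1,"tx":0,"ty":0,"tz":-1.8,"ax":0,"ay":0,"az":0}]'
```

```text
clock: 17.32
position: [0.5324, -0.2425, 0.0572]
ee_rot: [0.0, 0.155, 0.988, 0.001]
contact_force: [-3.8, 3.7, 12.3]
width: 0.0104
gripper_force: 81.3
```

Contact at the original height, so I release and retreat.

```bash
python3 -m pendant '[{"jaw":-0.5,"tx":0,"ty":0,"tz":0.2,"ax":0,"ay":0,"az":0},{"jaw":0.3,"tx":0,"ty":0,"tz":0.2,"ax":0,"ay":0,"az":0},{"jaw":0.6,"tx":0,"ty":0,"tz":0.2,"ax":0,"ay":0,"az":0},{"jaw":0.6,"tx":0,"ty":0,"tz":0.2,"ax":0,"ay":0,"az":0},{"jaw":0.6,"tx":0,"ty":0,"tz":4,"ax":0,"ay":0,"az":0},{"jaw":0.6,"tx":0,"ty":0,"tz":10,"ax":0,"ay":0,"az":0},{"jaw":1,"tx":0,"ty":0,"tz":16,"ax":0,"ay":0,"az":0},{"jaw":1,"tx":0,"ty":0,"tz":20,"ax":0,"ay":0,"az":0},{"jaw":1,"tx":0,"ty":0,"tz":20,"ax":0,"ay":0,"az":0}]'; python3 -c "
from h import *
a=grab('top','t6')['pixels'];b=grab('scene','s6')['pixels'];w=grab('wrist','w6')['pixels']
z=lambda i,x,y,w,h:cv2.resize(i[y:y+h,x:x+w],(400,300),interpolation=cv2.INTER_CUBIC)
cv2.imwrite('pics/c6.png',np.vstack([np.hstack([z(w,200,70,220,165),z(a,185,165,80,80)]),np.hstack([z(b,215,220,100,75),z(b,325,115,120,90)])]))"
```

```text
clock: 18.45
position: [0.5343, -0.2441, 0.2589]
ee_rot: [0.004, 0.155, 0.988, -0.001]
contact_force: [0.3, 0.2, -0.2]
width: 0.0854
gripper_force: 0.0
```

View pics/c6.png

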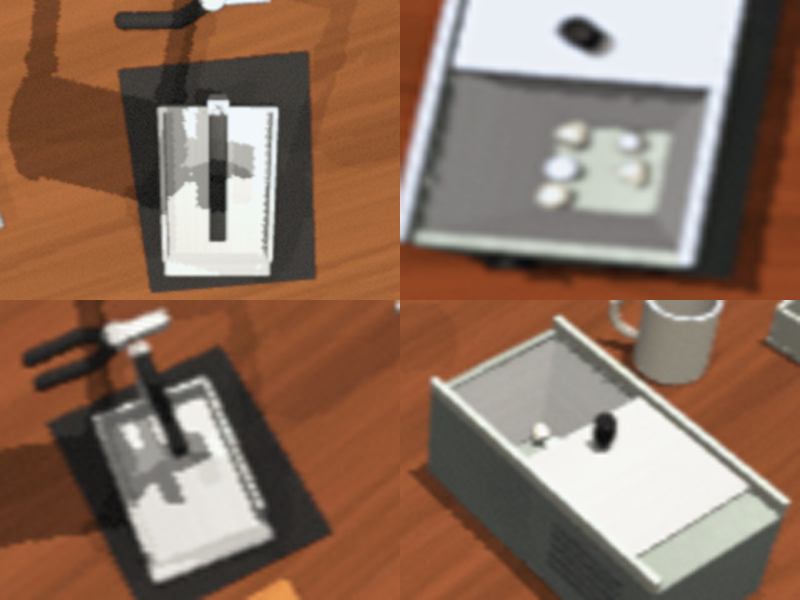

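The crops show the tray empty and level on the mat, and all five castings on the hopper floor. Next I close the cover.

```bash
python3 -m pendant '[{"jaw":1,"tx":2.1,"ty":48,"tz":0,"ax":0,"ay":0,"az":12},{"jaw":1,"tx":2.1,"ty":48,"tz":0,"ax":0,"ay":0,"az":12},{"jaw":1,"tx":2.1,"ty":48,"tz":0,"ax":0,"ay":0,"az":12},{"jaw":1,"tx":2.1,"ty":48,"tz":0,"ax":0,"ay":0,"az":12},{"jaw":1,"tx":2.1,"ty":48,"tz":0,"ax":0,"ay":0,"az":12},{"jaw":1,"tx":2.1,"ty":48,"tz":0,"ax":0,"ay":0,"az":12},{"jaw":1,"tx":2.1,"ty":48,"tz":0,"ax":0,"ay":0,"az":12},{"jaw":1,"tx":2.1,"ty":48,"tz":0,"ax":0,"ay":0,"az":12},{"jaw":1,"tx":2.1,"ty":48,"tz":0,"ax":0,"ay":0,"az":12},{"jaw":1,"tx":2.1,"ty":48,"tz":0,"ax":0,"ay":0,"az":12}]'
```

```text
clock: 19.85
position: [0.5528, 0.2363, 0.2531]
ee_rot: [-0.002, 0.051, 0.999, -0.0]
contact_force: [-0.5, -0.6, 0.9]
width: 0.0857
gripper_force: 0.0
```

```bash
python3 -m pendant '[{"jaw":1,"tx":0.1,"ty":0.1,"tz":-5,"ax":0,"ay":0,"az":0},{"jaw":1,"tx":0.1,"ty":0.1,"tz":-10,"ax":0,"ay":0,"az":0},{"jaw":0.5,"tx":0.1,"ty":0.1,"tz":-12.8,"ax":0,"ay":0,"az":0},{"jaw":-1,"tx":0.1,"ty":0.1,"tz":-12.8,"ax":0,"ay":0,"az":0},{"jaw":-1,"tx":0.1,"ty":0.1,"tz":-12.8,"ax":0,"ay":0,"az":0},{"jaw":-1,"tx":0.1,"ty":0.1,"tz":-12.8,"ax":0,"ay":0,"az":0},{"jaw":-1,"tx":0.1,"ty":0.1,"tz":-12.8,"ax":0,"ay":0,"az":0},{"jaw":-1,"tx":0.1,"ty":0.1,"tz":-12.8,"ax":0,"ay":0,"az":0}]' 30
```

```text
clock: 20.85
position: [0.556, 0.2386, 0.1288]
ee_rot: [0.002, 0.051, 0.999, 0.001]
contact_force: [0.6, 1.8, 6.7]
width: 0.0208
gripper_force: 30.8
```

```bash
python3 -m pendant '[{"jaw":-1,"tx":-2,"ty":0.2,"tz":0.1,"ax":0,"ay":0,"az":0},{"jaw":-1,"tx":-4,"ty":0.4,"tz":0.1,"ax":0,"ay":0,"az":0},{"jaw":-1,"tx":-6,"ty":0.6,"tz":0.1,"ax":0,"ay":0,"az":0},{"jaw":-1,"tx":-8,"ty":0.8,"tz":0.1,"ax":0,"ay":0,"az":0},{"jaw":-1,"tx":-10,"ty":1.0,"tz":0.1,"ax":0,"ay":0,"az":0},{"jaw":-1,"tx":-11.3,"ty":1.15,"tz":0.1,"ax":0,"ay":0,"az":0},{"jaw":-1,"tx":-12,"ty":1.2,"tz":0.1,"ax":0,"ay":0,"az":0},{"jaw":-1,"tx":-12.3,"ty":1.25,"tz":0.1,"ax":0,"ay":0,"az":0},{"jaw":-1,"tx":-12.3,"ty":1.25,"tz":0.1,"ax":0,"ay":0,"az":0},{"jaw":-1,"tx":-12.3,"ty":1.25,"tz":0.1,"ax":0,"ay":0,"az":0}]'
```

```text
clock: 22.1
position: [0.4317, 0.2518, 0.1288]
ee_rot: [0.001, 0.051, 0.999, 0.002]
contact_force: [1.0, 5.4, 4.3]
width: 0.0204
gripper_force: 30.6
```

Moved 125 mm. I'll nudge it 4 mm more to feel for the stop, then release.

```bash
python3 -m pendant '[{"jaw":-1,"tx":-0.2,"ty":0,"tz":0,"ax":0,"ay":0,"az":0},{"jaw":-1,"tx":-0.4,"ty":0,"tz":0,"ax":0,"ay":0,"az":0},{"jaw":-1,"tx":-0.4,"ty":0,"tz":0,"ax":0,"ay":0,"az":0}]'
```

```text
clock: 22.48
position: [0.4316, 0.2518, 0.1289]
ee_rot: [0.005, 0.051, 0.999, 0.002]
contact_force: [8.9, 4.8, -4.0]
width: 0.021
gripper_force: 30.1
```

The cover is against its stop. Back off to release, then lift.

```bash
python3 -m pendant '[{"jaw":-1,"tx":0,"ty":0,"tz":0,"ax":0,"ay":0,"az":0},{"jaw":1,"tx":0,"ty":0,"tz":0,"ax":0,"ay":0,"az":0},{"jaw":1,"tx":0,"ty":0,"tz":0,"ax":0,"ay":0,"az":0},{"jaw":1,"tx":0,"ty":0,"tz":0,"ax":0,"ay":0,"az":0},{"jaw":1,"tx":0,"ty":0,"tz":5,"ax":0,"ay":0,"az":0},{"jaw":1,"tx":0,"ty":0,"tz":11,"ax":0,"ay":0,"az":0},{"jaw":1,"tx":-5,"ty":-10,"tz":15,"ax":0,"ay":0,"az":0},{"jaw":1,"tx":-10,"ty":-20,"tz":15,"ax":0,"ay":0,"az":0},{"jaw":1,"tx":-10,"ty":-20,"tz":15,"ax":0,"ay":0,"az":0},{"jaw":1,"tx":-10,"ty":-20,"tz":15,"ax":0,"ay":0,"az":0}]'; python3 -c "
from h import *
a=grab('top','t7')['pixels'];b=grab('scene','s7')['pixels']
z=lambda i,x,y,w,h:cv2.resize(i[y:y+h,x:x+w],(400,300),interpolation=cv2.INTER_CUBIC)
cv2.imwrite('pics/c7.png',np.vstack([np.hstack([z(a,350,150,80,75),z(a,175,110,180,135)]),np.hstack([z(b,150,180,200,150),z(b,325,115,120,90)])]))"
```

```text
clock: 23.72
position: [0.3253, 0.0488, 0.2781]
ee_rot: [-0.0, 0.051, 0.999, 0.0]
contact_force: [0.3, -0.5, 0.8]
width: 0.0851
gripper_force: 0.0
```

View pics/c7.png

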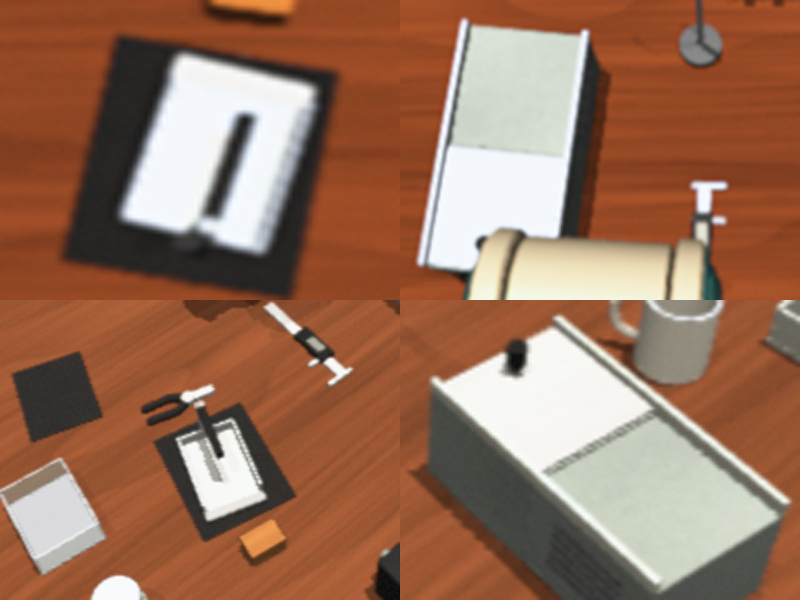

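The cover is fully closed, the empty tray stands level on the mat, and the bystanders haven't moved.

```bash
python3 -c "
from rig import manip
print(manip.sign_off())"
```

```text
the job is handed in; nothing more can be done
None
```

I handed the job in at about 24 s: all five castings are in the hopper, the cover is closed against its stop, the empty tray is back on the larger mat, and the last pictures show the bystanders undisturbed; the sign-off gave no verdict.

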